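# Set the air clamp and square up a frame corner

### The arm

A 7-joint arm with a two-finger parallel gripper is mounted at the origin on the work surface. World frame = base frame: x ahead of the robot, y to its left, z up, the work surface at z = 0. Lengths are in mm, angles in rad, forces in N, time in s.
With the tool pointing down it reaches from about 425 to 875 mm from the base axis. Payload 4.7 kg.
Tool frame: the origin (TCP) lies on the mounting face of the last link; the fingertips stand 182 mm ahead of it and the grasp point (between the pads) lies 164 mm ahead of it; x points along the fingers, z is the direction in which the jaws open and shut, and the axes are right-handed (so a half turn about x gives the same grasp; the last joint's range is limited). The gripper opens to 87 mm and grips with 3 to 60 N. Pads are 19 mm wide; open, the fingers measure 117 mm over their backs; the gripper's body (75 mm by 190 mm) begins 51 mm behind the grasp point.
Start: joints at [0.014, 0.321, -0.07, 1.45, 0.023, 1.371, -0.057], TCP at [650.005, -0.017, 404.787] pointing down, gripper open.
Joint ranges: [-2.86, 2.86], [-0.3, 2.09], [-1.38, 1.24], [0.06, 2.45], [-1.56, 4.7], [0.09, 2.05], [-2.69, 2.69]. Speed limits (rad/s): [2.57, 2.57, 3.14, 3.14, 3.14, 3.14, 3.14].

### API

Orientations are given as a 3x3 rotation matrix whose columns are the frame's x, y, z axes.
In Python, from bench import bot, capture, workorder gives the robot as it stands.
- The arm moves only by the tool apply_moves, never from a script. Its argument "motion" is a list of rows, each a list of 5 numbers: the shift along the tool's x, y, z in cm, then the turn about the tool's x in rad, then the finger opening in cm, from 0 to 8.7. A call has 1 to 12 rows; each row shifts and turns the commanded pose from where the row before left it, along the tool's axes as they then stand; what a row does not reach is not made up. A row lasts 1/12 s, in which the tool goes at most 41.7 mm and 7.16 degrees, less where a joint would pass 70% of its speed; a pose out of reach is approached as far as the arm can. A call with a gripper value outside its range is refused whole. The fingers move at their own pace and stop on an object; the grip force is fixed at half the most. Time passes only in rows, so rows that do not move let the fingers close. It gives the time, the measured TCP pose, the force and the opening at its end, in the units of the state.
- bot.get_state(): the state, without advancing time (a new reading comes with each control period).
- capture(name): name is "scene" or "side" or "wrist"; returns a dict with "color" (384x512x3 uint8, red, green, blue), "mtx" (3x3 intrinsics, pixels), "R" (3x3) and "t" (3): a world point X has camera coordinates R X + t; the wrist camera has in their place "mount" (4x4, takes a point from camera to tool coordinates, whose origin is the TCP and whose axes are the tool frame's). Camera axes: x right, y down, z forward; pixel columns grow to the right and rows downward; lengths in mm; the calibration is good to about 2 mm. A picture is of the moment at which its call begins: read the wrist's pose just before it. There is no depth.
- workorder.hand_in(): hands the job in, once; it reports no verdict.
The state is a dict: "time": time; "q": joint angles; "dq": joint speeds; "effort": joint torques, N m; "tcp_pos": TCP position; "eef_rot": TCP orientation; "wrist_force": force on the tool from outside, world axes, zero at the start; "moment": the same for the moment, N m; "finger_gap": finger opening in mm.
Only numpy, scipy, OpenCV 4.12 (cv2) and the standard library are available. Lean on these libraries where they do the work, as an engineer would, in place of code of your own. Each camera call takes 0.05 s, during which the arm holds its last target. There are 200 camera calls.

### The job

Turn the red lever of the air-clamp valve to half open (45 degrees, over the green mark), which brings the clamp foot down on the frame. Then take the aluminium assembly square with the red knob, press it flat on the bench into the inside corner of the wooden frame until one outer face is flush against the stud and the other against the plate, and finish still holding it there, pressed firmly against both. Leave the valve half open and do not disturb the other things on the bench.

Things in the scene. Friction and masses are not known exactly. Their poses are not given: they have to be found in the camera images.
- valve (a joint): Opening of the ball valve, rad: 0 = shut (lever along the valve body's -x), grows counter-clockwise seen from above, 0.785 = half open, 1.571 = fully open. It has some friction and stays where it is left.
- valve_grip (a point): Middle of the lever's red grip: a bar 60 mm long (pointing at the valve's axis), 14 mm wide, 24 mm high, centred here, 80 mm from the axis, 74 mm above the bench. Its x axis lies along the lever, pointing from grip to axis.
- valve_axis (a point): Point on the valve's upright turning axis, at the height of the grip's middle (74 mm above the bench). Its axes are those of the fixed valve body (brass pipe 100 mm along y on a steel foot 70 x 100 mm; a black dial of 40 mm radius under the lever, with white marks at shut and fully open and a green mark at half open).
- square_knob (a point): Centre of the square's red upright round knob, 30 mm diameter, 46 mm high, 51 mm above the underside; below it is the square's 28 mm thick aluminium body. Loose, about 0.45 kg, centre of mass within a few mm of the knob's axis. Axes are the square's: the outer faces are at x = +48 mm and y = +48 mm from the knob's axis, the two legs are 140 mm long (from +48 to -92 mm) and 28 mm wide, along the faces.
- square: The same square; origin on the knob's axis at the underside, axes as for square_knob. It drags on the bench when pushed down hard, and the bench then takes some of a sideways push.
- square_corner (a point): The outer corner of the square where its two outer faces meet (the very corner is relieved by 6 mm), at the underside.
- frame_corner (a point): Inside corner of the wooden frame, at bench height. Axes of the frame: the plate's inner face is the plane x = 0, the stud's inner face the plane y = 0; the square belongs in the quarter x < 0, y < 0, with its own axes parallel to these.
- plate: Pale wood batten, 45 x 225 x 45 mm high, fixed, running along the frame's y from +45 to -180 mm; origin at the centre of its underside. A blue and black air clamp, 86 mm high, stands over it and behind it 150 mm from the corner; its black foot moves down onto the plate as the valve opens.
- stud: Pale wood batten, 200 x 45 x 45 mm high, fixed, running along the frame's -x from the corner; origin at the centre of its underside.
- screwdriver: Bystander: screwdriver, green handle, 200 mm long; origin at its underside.
- tape: Bystander: yellow tape measure, 72 x 68 x 36 mm; origin at its underside.
- offcut: Bystander: dark wood offcut, 90 x 60 x 40 mm; origin at its underside.
- wax_tin: Bystander: metal tin with an orange band, 80 mm diameter, 55 mm high; origin at its underside.
- glue: Bystander: white glue bottle with a blue cap, 60 mm diameter, 170 mm high; origin at its underside.
- can: Bystander: metal can with a yellow band, 80 mm diameter, 110 mm high; origin at its underside.
- hammer: Bystander: hammer lying flat; origin at its underside.
Things that resemble listed ones, but are neither listed nor needed, are in the scene too. What is shaped like the square but turquoise is not meant.

How it is judged (in metres and radians):
On the way, in this order (a step that is already met when the one before it is completed fails the run):
1. the valve lever stands at half open (value of joint valve between 0.655 and 0.915 rad), for 0.2 s.
2. the square is pressed against stud and plate (contact force between square and plate above 1.5 N and contact force between square and stud above 1.5 N and angle between the x axis of square and the x axis of plate, either way round below 0.03 rad and horizontal distance between square_corner and frame_corner below 0.006 m and height (world z) of square_knob below 0.057 m and angle between square's own z axis and vertical below 0.05 rad and contact force between the fingers and square above 2 N), for 0.3 s.
At the end, for the whole second after the job is handed in: Valve at 45 degrees (within 7.5); square flat on the bench (6 mm, 3 degrees), its outer corner within 6 mm of the frame's inside corner, parallel within 1.7 degrees, still, pressed with over 1.5 N against the stud and over 1.5 N against the plate, and held by the fingers with over 2 N (all of step 1 and all of step 2 and linear speed of square below 0.02 m/s); the arm keeps its last pose, push and grip.
It fails at once if a bystander was moved more than 25 mm (distance of any of screwdriver, tape, offcut, wax_tin, glue, can, hammer from where it was at the start of the episode above 0.025 m).
It also fails if it takes over 67 s, if anything falls off the work surface, if the arm or the gripper's body presses on something with over 40 N, if the wrist force passes 120 N, or if a joint passes its speed limit or range.

## Working session

There is one attempt and no reset: what is moved stays moved. The work goes in short steps, Python scripts to look and compute and a tool call to move; the robot and the scene stay as the last step left them, time stands still between calls to the robot, and variables do not carry over. Pictures are saved under pics/ and viewed, about 8 in all and at most 12, crops included, and the job is handed in when it is done.

Besides the shell and the picture viewer there is one more tool, called after "Call:" by a JSON object that holds its "name" and its "arguments". apply_moves: Moves the arm, as the interface text tells. Its arguments: {"type":"object","properties":{"motion":{"type":"array","items":{"type":"array","items":{"type":"number"}}}},"required":["motion"]}

```bash
ls; mkdir -p pics; python3 - <<'E'
from bench import bot, capture
import cv2, numpy as np, pickle
s=bot.get_state(); print({k:np.round(v,3).tolist() for k,v in s.items()})
d={}
for n in("scene","side","wrist"):
    c=capture(n); d[n]=c; cv2.imwrite(f"pics/a_{n}.png",cv2.resize(c["color"][...,::-1],(800,600),interpolation=cv2.INTER_CUBIC))
    print(n,c["mtx"].tolist(),{k:np.round(c[k],3).tolist() for k in c if k in("R","t","mount")})
pickle.dump((s,d),open("a.pkl","wb"))
E
```

```text
pics
{'time': 0.0, 'q': [0.014, 0.322, -0.07, 1.452, 0.023, 1.371, -0.057], 'dq': [0.001, -0.001, -0.0, -0.001, -0.001, -0.0, 0.002], 'effort': [-0.0, -49.128, -0.404, -31.253, -0.064, 0.044, 0.0], 'tcp_pos': [649.789, -0.018, 403.657], 'eef_rot': [[-0.002, -0.0, 1.0], [-0.0, 1.0, 0.0], [-1.0, -0.0, -0.002]], 'wrist_force': [-0.264, -0.069, -0.049], 'moment': [0.036, -0.02, 0.028], 'finger_gap': 86.969}
scene [[385.7827094671464, 0.0, 255.12838197057638], [0.0, 385.7827094671464, 187.08147027117667], [0.0, 0.0, 1.0]] {'R': [[-0.836, 0.548, -0.016], [0.376, 0.551, -0.745], [-0.4, -0.629, -0.667]], 't': [437.929, -80.754, 1549.19]}
side [[348.88451994929613, 0.0, 257.0410686824963], [0.0, 348.88451994929613, 186.97017496845967], [0.0, 0.0, 1.0]] {'R': [[0.87, -0.493, -0.005], [-0.282, -0.488, -0.826], [0.405, 0.72, -0.563]], 't': [-463.387, 159.461, 949.107]}
wrist [[308.5921707238135, 0.0, 258.54215548843206], [0.0, 308.5921707238135, 186.8518384319577], [0.0, 0.0, 1.0]] {'mount': [[0.0, -0.296, 0.955, 19.192], [-0.0, -0.955, -0.296, 81.638], [1.0, -0.0, -0.0, -0.46], [0.0, 0.0, 0.0, 1.0]]}
```

View pics/a_scene.png

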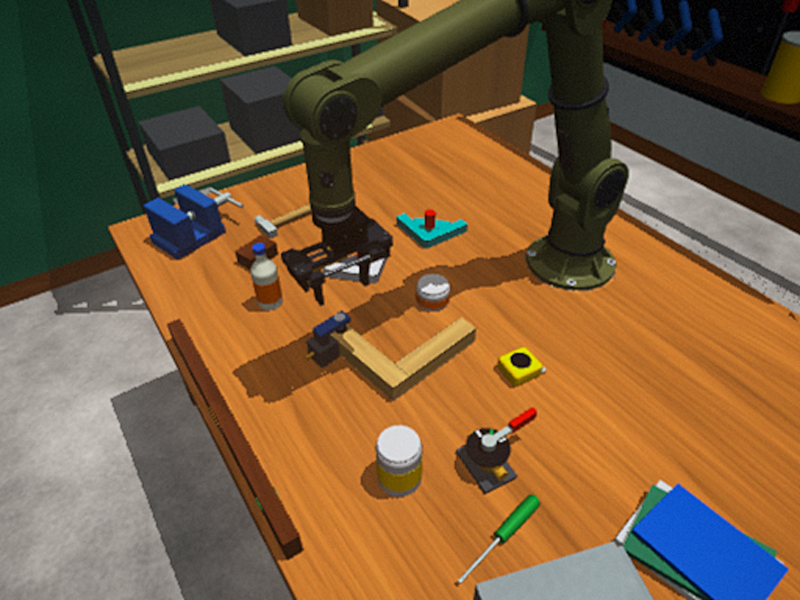

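View pics/a_side.png

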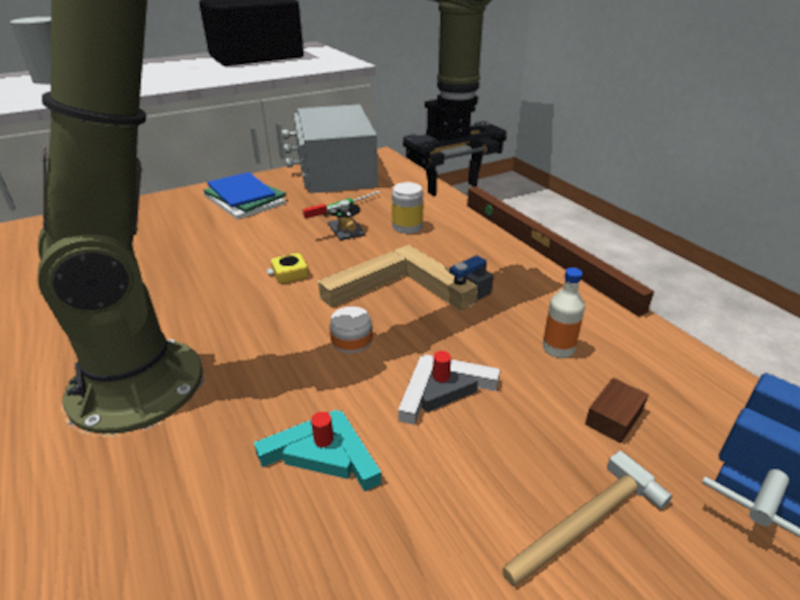

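View pics/a_wrist.png

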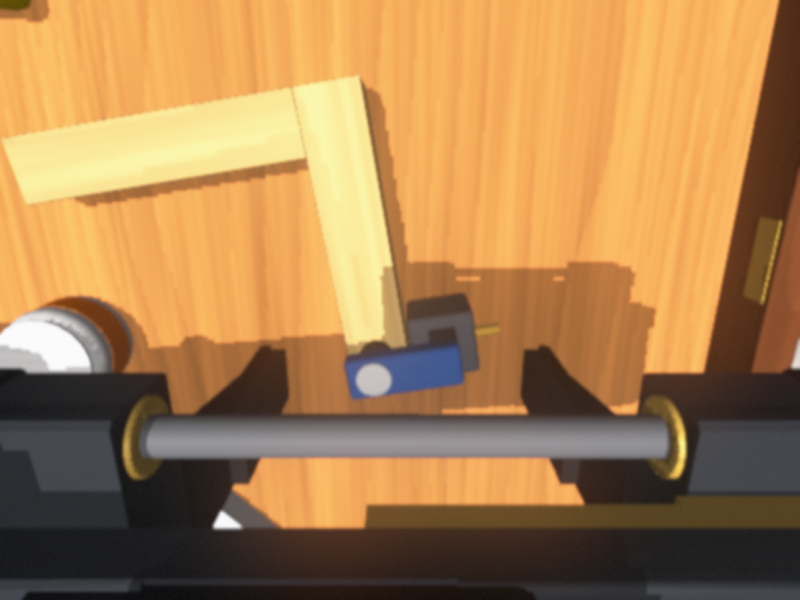

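The scene view shows the red lever grip at (523,418), the hub at (488,440) and the wooden corner at about (395,375). In the side view, the white square's knob top is at (442,357), with leg ends at about (410,415) and (498,377). The wrist view shows the inside corner (top edge) at (306,157).

```bash
cat > h.py <<'E'
import numpy as np
def ray(c,px,s=None,scale=1.5625,off=(0,0)):
    u=np.array([(px[0]+.5)/scale-.5+off[0],(px[1]+.5)/scale-.5+off[1],1.])
    v=np.linalg.solve(c["mtx"],u)
    if "mount" in c:
        R=np.array(s["eef_rot"]); M=np.array(c["mount"])
        o=np.array(s["tcp_pos"])+R@M[:3,3]; return o,R@M[:3,:3]@v
    R=np.array(c["R"]); return -R.T@np.array(c["t"]),R.T@v
def onz(c,px,z,s=None,**k):
    o,d=ray(c,px,s,**k); return (o+d*(z-o[2])/d[2]).round(1)
E
python3 - <<'E'
import pickle,cv2
from h import *
s,d=pickle.load(open("a.pkl","rb"))
for n,c,z,L in [("frame wrist",'wrist',45,[(306,157),(28,204),(347,350),(360,76),(4,138)]),
 ("lever scene",'scene',86,[(488,437),(511,424),(533,411)]),("lever side",'side',86,[(305,209),(327,206),(345,206)]),
 ("knob side",'side',74,[(442,357)]),("body side z28",'side',28,[(427,357),(402,415),(420,418),(498,371),(498,384)]),
 ("can side",'side',110,[(408,190)]),("tin",'side',55,[(351,317)]),("clamp wrist",'wrist',86,[(347,360),(352,398),(462,345)]),
 ("glue side",'side',170,[(573,275)]),("tape",'side',36,[(290,260)])]:
    print(n,[onz(d[c],p,z,s).tolist() for p in L])
def crop(n,x,y,w,h):
    I=d[n]["color"][y:y+h,x:x+w,::-1]; return cv2.resize(I,(400,300),interpolation=cv2.INTER_CUBIC)
cv2.imwrite("pics/b.png",np.vstack([np.hstack([crop('side',245,215,100,75),crop('side',185,105,100,75)]),np.hstack([crop('scene',275,250,100,75),crop('scene',190,195,120,90)])]))
E
```

```text
frame wrist [[582.0, 72.6, 45.0], [385.8, 41.0, 45.0], [604.8, -69.7, 45.0], [620.0, 123.1, 45.0], [379.8, 84.9, 45.0]]
lever scene [[558.9, 340.1, 86.0], [507.4, 341.7, 86.0], [455.5, 342.3, 86.0]]
lever side [[452.7, 335.6, 86.0], [505.7, 324.3, 86.0], [543.9, 302.0, 86.0]]
knob side [[452.0, -276.1, 74.0]]
body side z28 [[459.4, -219.4, 28.0], [353.7, -316.2, 28.0], [374.8, -335.4, 28.0], [545.4, -310.5, 28.0], [525.8, -335.7, 28.0]]
can side [[698.3, 259.9, 110.0]]
tin [[379.3, -79.1, 55.0]]
clamp wrist [[609.9, -58.8, 86.0], [612.3, -87.7, 86.0], [687.4, -47.8, 86.0]]
glue side [[693.6, -301.6, 170.0]]
tape [[361.2, 206.4, 36.0]]
```

View pics/b.png

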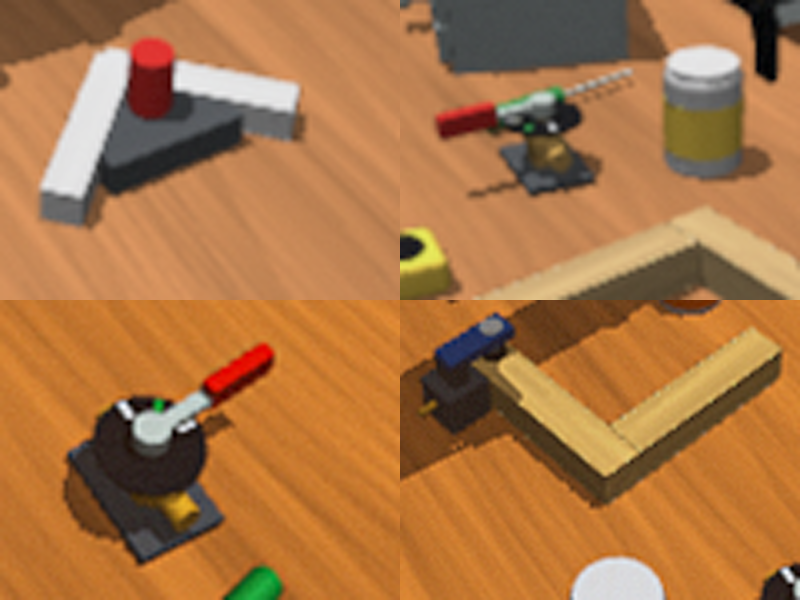

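The crop shows the lever's hub and grip with the green mark towards -y, the white square (outer corner pointing roughly +y), and the frame corner. The frame yaw comes out at about 9.1°. I'm moving above the lever for a close look.

Call:
{"name": "apply_moves", "arguments": {"motion": [[0, 3.4, -1.7, 0, 8.7], [0, 3.4, -1.7, 0, 8.7], [0, 3.4, -1.7, 0, 8.7], [0, 3.4, -1.7, 0, 8.7], [0, 3.4, -1.7, 0, 8.7], [0, 3.4, -1.7, 0, 8.7], [0, 3.4, -1.7, 0, 8.7], [0, 3.4, -1.7, 0, 8.7], [0, 3.4, -1.7, 0, 8.7], [0, 3.2, -1.7, 0, 8.7], [0, 0, 0, 0.12, 6], [0, 0, 0, 0.12, 6]]}}

```text
time: 1.15
tcp_pos: [477.7, 341.1, 404.5]
eef_rot: [[-0.001, 0.237, 0.972], [0.001, 0.972, -0.237], [-1.0, 0.0, -0.001]]
wrist_force: [-0.2, -1.3, -0.5]
finger_gap: 80.5
```

Call:
{"name": "apply_moves", "arguments": {"motion": [[0, 0, 0, 0.12, 5], [0, 0, 0, 0.12, 5], [0, 0, 0, 0.12, 5], [0, 0, 0, 0.12, 5], [0, 0, 0, 0.12, 5], [0, 0, 0, 0.12, 5], [0, 0, 0, 0.12, 5], [0, 0, 0, 0.12, 5], [0, 0, 0, 0.12, 5], [0, 0, 0, 0.12, 5], [0, 0, 0, 0.12, 5], [0, 0, 0, 0.01, 5]]}}

```text
time: 2.15
tcp_pos: [480.0, 337.8, 404.4]
eef_rot: [[-0.0, 1.0, -0.003], [-0.001, -0.003, -1.0], [-1.0, -0.0, 0.001]]
wrist_force: [0.2, 0.3, -1.3]
finger_gap: 50.1
```

```bash
cat > look.py <<'E'
import sys,cv2,pickle,numpy as np
from bench import bot,capture
n,cam=sys.argv[1:3]
s=bot.get_state(); c=capture(cam); pickle.dump((s,c),open(n+".pkl","wb"))
I=c["color"][...,::-1]
if len(sys.argv)>3: x,y,w,h=map(int,sys.argv[3:7]); I=I[y:y+h,x:x+w]
cv2.imwrite(f"pics/{n}.png",cv2.resize(I,(800,600),interpolation=cv2.INTER_CUBIC))
print({k:np.round(s[k],3).tolist() for k in("time","tcp_pos","eef_rot","wrist_force","finger_gap","q")})
E
python3 look.py c wrist
```

```text
{'time': 2.15, 'tcp_pos': [479.958, 337.842, 404.405], 'eef_rot': [[-0.0, 1.0, -0.003], [-0.001, -0.003, -1.0], [-1.0, -0.0, 0.001]], 'wrist_force': [0.18, 0.339, -1.276], 'finger_gap': 50.088, 'q': [-0.517, 0.194, -0.163, 1.61, 0.032, 1.341, -2.257]}
```

View pics/c.png

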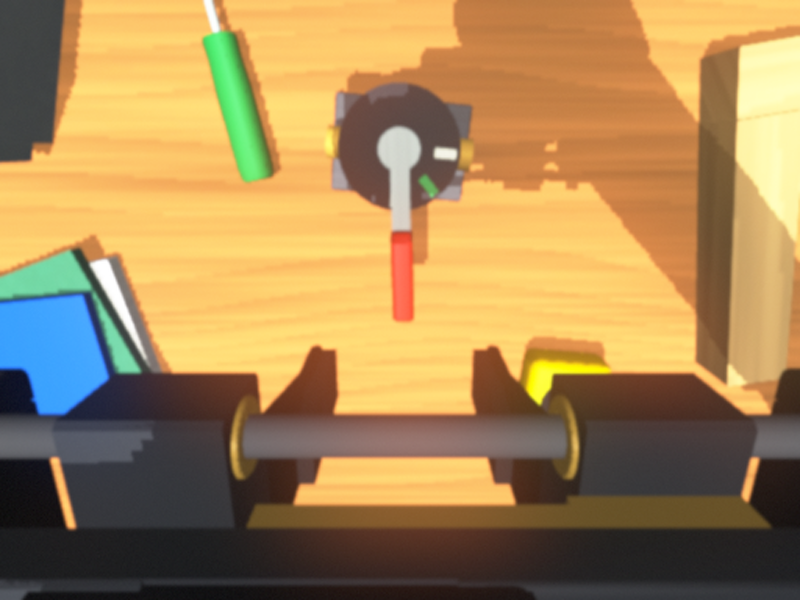

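The wrist view shows the hub at (399,149), the red grip from (402,233) to (403,320), the fully-open white mark at (446,153) and the green mark at (428,186). Next I convert these to metric positions.

```bash
python3 - <<'E'
import pickle
from h import *
s,c=pickle.load(open("c.pkl","rb"))
P=lambda p,z:onz(c,p,z,s)
for n,z,L in [("grip",86,[(402,233),(403,320)]),("hub86",86,[(399,149)]),("dial",60,[(400,147),(446,153),(428,186)]),("footR",5,[(471,104),(462,200)]),("footL",5,[(337,92),(333,190)]),("pipe",30,[(333,141),(467,153)])]:
    print(n,z,[P(p,z).tolist() for p in L])
E
```

```text
grip 86 [[507.1, 339.1, 86.0], [449.1, 338.7, 86.0]]
hub86 86 [[557.5, 340.7, 86.0]]
dial 60 [[558.5, 340.3, 60.0], [554.6, 310.5, 60.0], [533.7, 321.9, 60.0]]
footR 5 [[588.2, 288.3, 5.0], [518.4, 292.6, 5.0]]
footL 5 [[596.7, 386.6, 5.0], [526.3, 392.8, 5.0]]
pipe 30 [[562.4, 387.6, 30.0], [554.0, 293.1, 30.0]]
```

Call:
{"name": "apply_moves", "arguments": {"motion": [[3.3, -0.1, -0.1, 0, 5], [3.3, 0, 0, 0, 5], [3.3, 0, 0, 0, 5], [3.3, 0, 0, 0, 5], [3.3, 0, 0, 0, 4], [0, 0, 0, 0, 3], [0, 0, 0, 0, 1], [0, 0, 0, 0, 0.5], [0, 0, 0, 0, 0.5], [0, 0, 0, 0, 0.5]]}}

```text
time: 3.03
tcp_pos: [479.9, 339.7, 242.4]
eef_rot: [[0.004, 1.0, 0.001], [0.003, 0.001, -1.0], [-1.0, 0.004, -0.003]]
wrist_force: [-0.2, 0.3, -0.3]
finger_gap: 18.2
```

Call:
{"name": "apply_moves", "arguments": {"motion": [[0, 0, 0, 0, 0.5], [0, 0, 0, 0, 0.5], [0, 0, 0, 0, 0.5], [0, 0.02, 0.54, -0.068, 0.5], [0, 0.02, 0.54, -0.068, 0.5], [0, 0.02, 0.54, -0.068, 0.5], [0, 0.02, 0.54, -0.068, 0.5], [0, 0.02, 0.54, -0.068, 0.5]]}}

```text
time: 3.7
tcp_pos: [484.4, 313.7, 242.0]
eef_rot: [[0.004, 0.941, 0.338], [0.004, 0.338, -0.941], [-1.0, 0.005, -0.002]]
wrist_force: [1.7, 2.1, 4.1]
finger_gap: 13.6
```

Gripped at 13.6 mm with low forces. Continuing the arc.

Call:
{"name": "apply_moves", "arguments": {"motion": [[0, 0.02, 0.54, -0.068, 0.5], [0, 0.02, 0.54, -0.068, 0.5], [0, 0.02, 0.54, -0.068, 0.5], [0, 0.02, 0.54, -0.068, 0.5], [0, 0.02, 0.54, -0.068, 0.5], [0, 0, 0, 0, 0.5], [0, 0, 0, 0, 0.5], [0, 0, 0, 0, 0.5]]}}

```text
time: 4.37
tcp_pos: [497.6, 290.6, 242.0]
eef_rot: [[0.004, 0.776, 0.63], [0.004, 0.63, -0.776], [-1.0, 0.005, -0.0]]
wrist_force: [-0.1, 2.4, 5.9]
finger_gap: 14.1
```

Call:
{"name": "apply_moves", "arguments": {"motion": [[0, 0, 0, 0, 3], [0, 0, 0, 0, 4], [0, 0, 0, 0, 4], [-3, 0, 0, 0, 4], [-4, 0, 0, 0, 4], [-4, 0, 0, 0, 6], [-4, 0, 0, 0, 8.7], [0, 0, 0, 0, 8.7], [0, 0, 0, 0, 8.7]]}}

```text
time: 5.12
tcp_pos: [497.4, 289.3, 392.6]
eef_rot: [[0.005, 0.777, 0.629], [0.002, 0.629, -0.777], [-1.0, 0.005, 0.001]]
wrist_force: [-0.8, -0.9, -0.6]
finger_gap: 58.9
```

```bash
python3 look.py d wrist
```

```text
{'time': 5.117, 'tcp_pos': [497.387, 289.259, 392.613], 'eef_rot': [[0.005, 0.777, 0.629], [0.002, 0.629, -0.777], [-1.0, 0.005, 0.001]], 'wrist_force': [-0.772, -0.909, -0.567], 'finger_gap': 58.922, 'q': [-0.358, 0.178, -0.243, 1.655, 0.045, 1.309, -1.499]}
```

View pics/d.png

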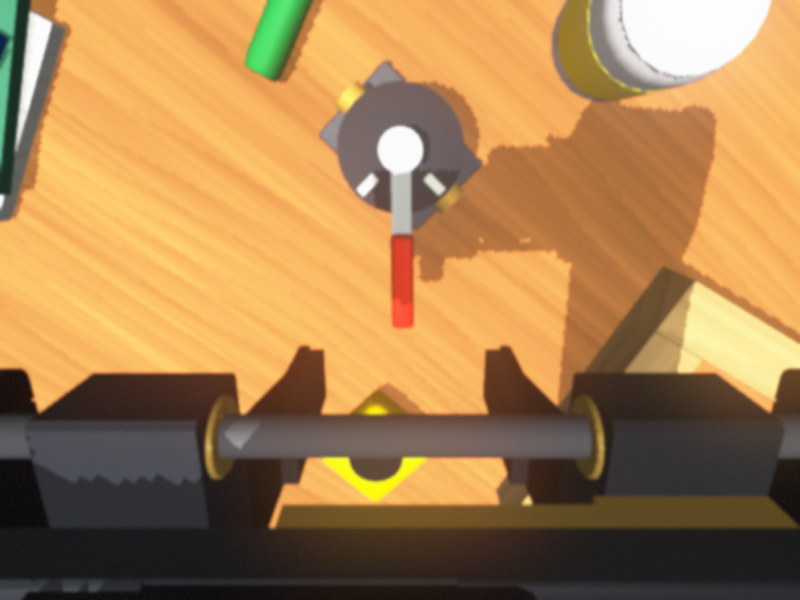

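The lever sits symmetrically between the two white marks at (367,185) and (434,183), over the green one, so the valve is at half open. The next moves turn the tool for the knob and carry it over to the square.

Call:
{"name": "apply_moves", "arguments": {"motion": [[0, 0, 0, 0.12, 8.7], [0, 0, 0, 0.12, 8.7], [0, 0, 0, 0.12, 8.7], [0, 0, 0, 0.12, 8.7], [0, 0, 0, 0.12, 8.7], [-0.5, 0, 0, 0.12, 8.7], [-0.7, 0, 0, 0.01, 8.7]]}}

```text
time: 5.75
tcp_pos: [496.3, 288.4, 398.6]
eef_rot: [[-0.005, 0.999, -0.053], [-0.003, -0.053, -0.999], [-1.0, -0.005, 0.004]]
wrist_force: [0.4, -0.3, 0.2]
finger_gap: 86.9
```

Call:
{"name": "apply_moves", "arguments": {"motion": [[0, 0.2, 4.1, 0, 8.7], [0, 0.2, 4.1, 0, 8.7], [0, 0.2, 4.1, 0, 8.7], [0, 0.2, 4.1, 0, 8.7], [0, 0.2, 4.1, 0, 8.7], [0, 0.2, 4.1, 0, 8.7], [0, 0.2, 4.1, 0, 8.7]]}}

```text
time: 6.33
tcp_pos: [495.9, -0.3, 400.8]
eef_rot: [[-0.002, 0.999, -0.046], [-0.0, -0.046, -0.999], [-1.0, -0.002, 0.0]]
wrist_force: [1.4, -0.1, 0.0]
finger_gap: 86.9
```

Call:
{"name": "apply_moves", "arguments": {"motion": [[0, -1.18, 3.54, 0, 8.7], [0, -1.18, 3.54, 0, 8.7], [0, -1.18, 3.54, 0, 8.7], [0, -1.18, 3.54, 0, 8.7], [0, -1.18, 3.54, 0, 8.7], [0, -1.18, 3.54, 0, 8.7], [0, -1.18, 3.54, 0, 8.7], [0, -1.18, 3.54, 0, 8.7], [0, 0, 0, 0, 8.7], [0, 0, 0, 0, 8.7]]}}

```text
time: 7.17
tcp_pos: [387.0, -278.4, 400.9]
eef_rot: [[-0.002, 0.999, -0.052], [0.001, -0.052, -0.999], [-1.0, -0.002, -0.001]]
wrist_force: [-0.1, 0.1, -0.2]
finger_gap: 87.0
```

```bash
python3 look.py e wrist
```

```text
{'time': 7.167, 'tcp_pos': [387.015, -278.424, 400.909], 'eef_rot': [[-0.002, 0.999, -0.052], [0.001, -0.052, -0.999], [-1.0, -0.002, -0.001]], 'wrist_force': [-0.098, 0.123, -0.174], 'finger_gap': 86.96, 'q': [0.173, -0.061, 0.382, 1.881, 0.024, 1.319, -1.075]}
```

View pics/e.png

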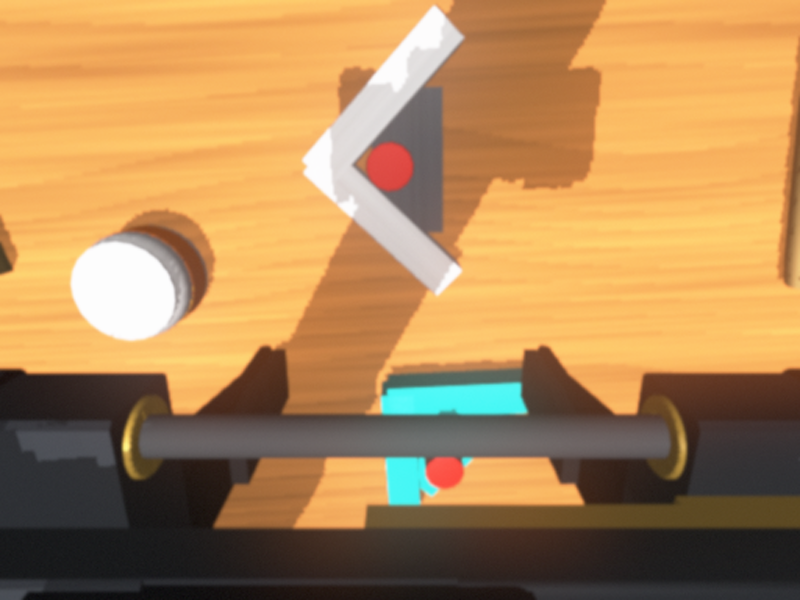

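The square's knob top is at (390,166). The outer corner is at about (303,166), with leg outer tips at (434,5) and (436,295). The turquoise decoy is near (450,440).

```bash
python3 - <<'E'
import pickle
from h import *
s,c=pickle.load(open("e.pkl","rb"))
R=np.array(s["eef_rot"])
k=onz(c,(390,166),74,s); print("knob",k,"delta tool",(R.T@(k-np.array([*s["tcp_pos"][:2],k[2]]))).round(1))
A=[onz(c,p,28,s) for p in((317,145),(434,6),(318,189),(436,295))]; print(A)
for a,b in((0,1),(2,3)): d=A[a]-A[b]; print(np.degrees(np.arctan2(d[1],d[0])),np.linalg.norm(d))
E
```

```text
knob [ 454.3 -272.8   74. ] delta tool [-0.1 66.9 -9.1]
[array([ 469.2, -221.1,   28. ]), array([ 551.1, -306. ,   28. ]), array([ 439. , -218.6,   28. ]), array([ 354.6, -300.9,   28. ])]
133.9696114630116 117.96448618122324
44.278255712447056 117.8840532048334
```

Call:
{"name": "apply_moves", "arguments": {"motion": [[0, 3.4, -0.5, 0, 8.7], [0, 3.3, -0.4, 0, 8.7], [3, 0, 0, 0, 8.7], [3, 0, 0, 0, 8.7], [4, 0, 0, 0, 8.7], [4, 0, 0, 0, 8], [2.5, 0, 0, 0, 7], [1.9, 0, 0, 0, 6], [0, 0, 0, 0, 5], [0, 0, 0, 0, 3], [0, 0, 0, 0, 2], [0, 0, 0, 0, 1]]}}

```text
time: 8.22
tcp_pos: [457.0, -270.8, 219.5]
eef_rot: [[0.003, 0.999, -0.048], [-0.001, -0.048, -0.999], [-1.0, 0.003, 0.001]]
wrist_force: [0.0, -0.7, -0.7]
finger_gap: 48.4
```

Call:
{"name": "apply_moves", "arguments": {"motion": [[0, 0, 0, 0, 1], [0, 0, 0, 0, 1], [0, 0, 0, 0, 1], [0, 0, 0, 0, 1], [0, 0, 0, 0, 1], [0, 0, 0, 0, 1]]}}

```text
time: 8.72
tcp_pos: [456.3, -271.5, 218.9]
eef_rot: [[0.002, 0.999, -0.049], [-0.001, -0.049, -0.999], [-1.0, 0.002, 0.001]]
wrist_force: [-0.9, -2.0, 7.2]
finger_gap: 29.4
```

Call:
{"name": "apply_moves", "arguments": {"motion": [[-1, 0, 0, 0, 1], [-2, 0, 0, 0, 1], [-2.5, 0, 0, 0, 1], [-2.5, 0, 0, 0, 1], [0, 0, 0, 0.1, 1], [0, 0, 0, 0.1, 1], [0, 0, 0, 0.11, 1], [0, 0, 0, 0.1, 1], [0, 0, 0, 0.1, 1], [0, 0, 0, 0.1, 1]]}}

```text
time: 9.55
tcp_pos: [455.2, -270.0, 296.9]
eef_rot: [[-0.003, 0.788, -0.616], [0.002, -0.616, -0.788], [-1.0, -0.003, 0.0]]
wrist_force: [-0.8, 0.5, -4.1]
finger_gap: 28.9
```

Call:
{"name": "apply_moves", "arguments": {"motion": [[0, -0.7, -1.6, 0, 1], [0, -1.3, -3.1, 0, 1], [0, -1.4, -3.25, 0, 1], [0, -1.4, -3.25, 0, 1], [0, -1.4, -3.25, 0, 1], [0, -1.4, -3.25, 0, 1], [0, -1.3, -3.2, 0, 1], [0, -1.3, -3.1, 0, 1], [0, -0.6, -1.6, 0, 1], [0, -0.1, -0.4, 0, 1], [0, 0, 0, 0, 1], [0, 0, 0, 0, 1]]}}

```text
time: 10.55
tcp_pos: [528.3, 0.8, 297.0]
eef_rot: [[-0.002, 0.79, -0.613], [-0.001, -0.613, -0.79], [-1.0, -0.001, 0.002]]
wrist_force: [0.6, -1.3, -4.1]
finger_gap: 29.4
```

```bash
python3 look.py f wrist
```

```text
{'time': 10.55, 'tcp_pos': [528.268, 0.776, 297.03], 'eef_rot': [[-0.002, 0.79, -0.613], [-0.001, -0.613, -0.79], [-1.0, -0.001, 0.002]], 'wrist_force': [0.563, -1.304, -4.069], 'finger_gap': 29.406, 'q': [-0.221, 0.145, 0.183, 1.891, -0.028, 1.11, -2.258]}
```

View pics/f.png

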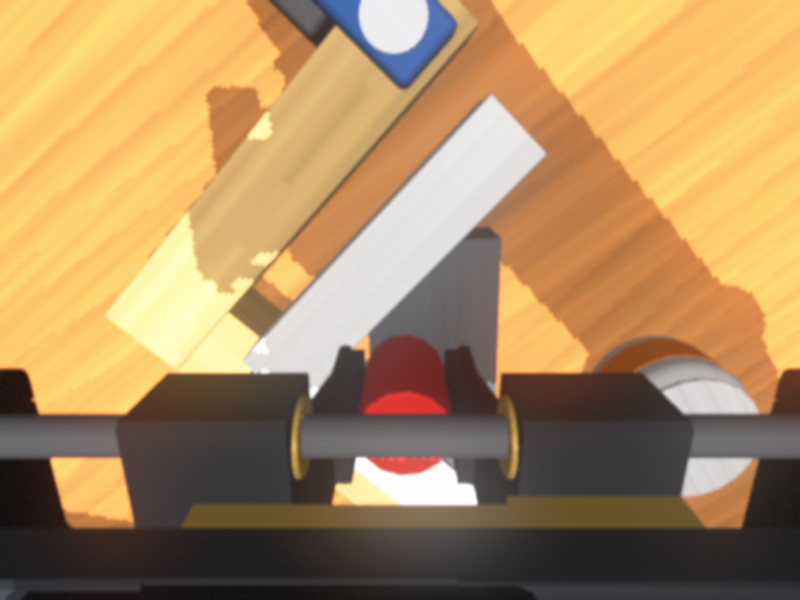

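The square's plate-side outer edge runs from about (255,345) to (490,95). The plate's inner top edge runs from about (262,277) to (405,107). I'm checking that they are parallel and what the gap is.

```bash
python3 - <<'E'
import pickle
from h import *
s,c=pickle.load(open("f.pkl","rb"))
zt=s["tcp_pos"][2]-218.9+28
for n,z,L in(("square",zt,[(262,338),(490,96)]),("plate",45,[(262,277),(405,107)]),("sqend",zt,[(490,96),(546,153)])):
    a,b=[onz(c,p,z,s) for p in L]; d=b-a; print(n,a,b,np.degrees(np.arctan2(d[1],d[0]))+90, np.linalg.norm(d))
E
```

```text
square [568.7  37.8 106.1] [586.1 -80.7 106.1] 8.353357892560282 119.77065583856506
plate [584.6  46.2  45. ] [603.7 -59.1  45. ] 10.280903394725954 107.01822274734337
sqend [586.1 -80.7 106.1] [559.4 -85.5 106.1] -79.80849814997234 27.128029784707962
```

```bash
python3 - <<'E'
import pickle,cv2
s,c=pickle.load(open("f.pkl","rb"))
cv2.imwrite("pics/f2.png",cv2.resize(c["color"][0:240,60:380,::-1],(800,600),interpolation=cv2.INTER_CUBIC))
E
```

```text
(no output)
```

View pics/f2.png

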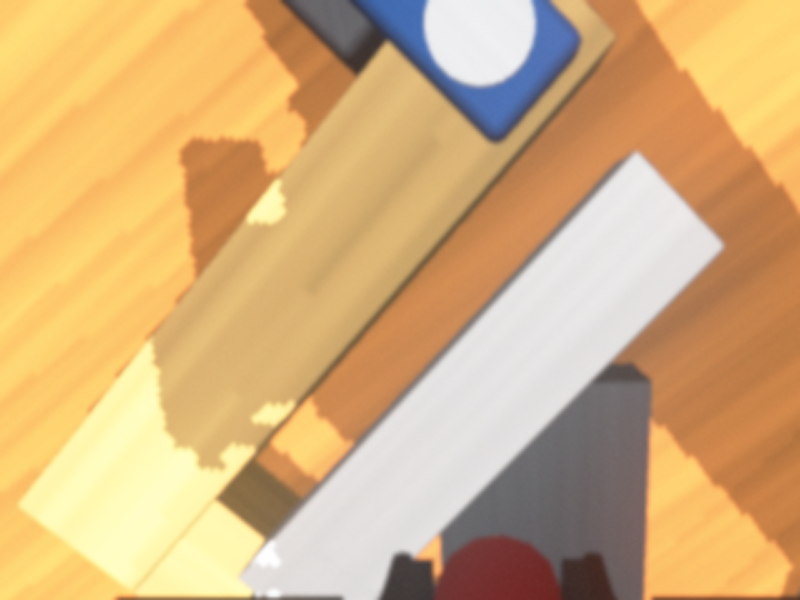

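The enlarged crop gives cleaner points: the plate's inner edge from (222,492) to (610,42), and the square's edge from (275,540) to (633,152).

```bash
python3 - <<'E'
import pickle
from h import *
s,c=pickle.load(open("f.pkl","rb"))
zt=s["tcp_pos"][2]-218.9+28
for n,z,L in(("square",zt,[(275,540),(633,152)]),("sq inner",zt,[(440,530),(722,246)]),("plate in",45,[(222,492),(612,38)]),("plate out",45,[(20,505),(385,42)]),("plate end",45,[(20,505),(135,588)])):
    a,b=[onz(c,p,z,s,scale=2.5,off=(60,0)) for p in L]; d=b-a; print(n,a,b,(np.degrees(np.arctan2(d[1],d[0]))+90).round(2), np.linalg.norm(d))
E
```

```text
square [568.1  36.5 106.1] [586.5 -80.7 106.1] 8.92 118.63557645158555
sq inner [545.8   3.7 106.1] [559.5 -85.1 106.1] 8.77 89.85059821726287
plate in [582.1  69.   45. ] [ 611.5 -103.9   45. ] 9.65 175.38178354663862
plate out [618.5 123.1  45. ] [648.2 -54.9  45. ] 9.47 180.46077136042615
plate end [618.5 123.1  45. ] [575.4 115.2  45. ] -79.61 43.81803281755129
```

Square yaw is about 8.9° and frame about 9.4°, so they are parallel enough. The remaining gaps are about 16 mm in x and 13 mm in y. Lowering.

Call:
{"name": "apply_moves", "arguments": {"motion": [[2, 0, 0, 0, 1], [2, 0, 0, 0, 1], [2, 0, 0, 0, 1], [1, 0, 0, 0, 1], [0.5, 0, 0, 0, 1], [0.2, 0, 0, 0, 1], [0, 0, 0, 0, 1], [0, 0, 0, 0, 1], [0, 0, 0, 0, 1]]}}

```text
time: 11.35
tcp_pos: [529.6, 1.4, 222.0]
eef_rot: [[0.002, 0.79, -0.613], [0.0, -0.613, -0.79], [-1.0, 0.002, -0.002]]
wrist_force: [-0.3, 0.0, -2.6]
finger_gap: 29.7
```

Call:
{"name": "apply_moves", "arguments": {"motion": [[0.1, 0, 0, 0, 1], [0.1, 0, 0, 0, 1], [0.1, 0, 0, 0, 1], [0, 0, 0, 0, 1], [0, 0, 0, 0, 1]]}}

```text
time: 11.77
tcp_pos: [529.3, 1.6, 218.9]
eef_rot: [[0.001, 0.791, -0.612], [0.0, -0.612, -0.791], [-1.0, 0.001, -0.001]]
wrist_force: [-3.2, 0.9, 6.1]
finger_gap: 29.0
```

On the bench. Sliding toward the corner.

Call:
{"name": "apply_moves", "arguments": {"motion": [[-0.05, 0.02, -0.3, 0, 1], [0, 0.03, -0.3, 0, 1], [0, 0.03, -0.3, 0, 1], [0, 0.03, -0.3, 0, 1], [0, 0.03, -0.3, 0, 1], [0, 0, 0, 0, 1], [0, 0, 0, 0, 1]]}}

```text
time: 12.35
tcp_pos: [539.3, 11.0, 218.9]
eef_rot: [[0.0, 0.79, -0.613], [-0.002, -0.613, -0.79], [-1.0, 0.001, 0.001]]
wrist_force: [-3.3, -3.6, 5.6]
finger_gap: 29.2
```

Call:
{"name": "apply_moves", "arguments": {"motion": [[0, 0, -0.15, 0, 1], [0, 0, -0.15, 0, 1], [0, 0, -0.15, 0, 1], [0, 0, 0, 0, 1], [0, 0, 0, 0, 1]]}}

```text
time: 12.77
tcp_pos: [542.0, 14.2, 218.9]
eef_rot: [[-0.0, 0.79, -0.614], [-0.002, -0.614, -0.79], [-1.0, 0.001, 0.002]]
wrist_force: [-3.7, -4.6, 5.7]
finger_gap: 29.4
```

Call:
{"name": "apply_moves", "arguments": {"motion": [[0, 0, -0.15, 0, 1], [0, 0, -0.15, 0, 1], [0, 0, 0, 0, 1], [0, 0, 0, 0, 1]]}}

```text
time: 13.1
tcp_pos: [543.6, 15.8, 218.9]
eef_rot: [[-0.001, 0.79, -0.613], [-0.004, -0.613, -0.79], [-1.0, 0.001, 0.004]]
wrist_force: [-4.8, -7.0, 7.2]
finger_gap: 29.3
```

Call:
{"name": "apply_moves", "arguments": {"motion": [[0, 0, -0.15, 0, 1], [0, 0, -0.15, 0, 1], [0, 0, 0, 0, 1], [0, 0, 0, 0, 1]]}}

```text
time: 13.43
tcp_pos: [544.8, 16.8, 219.0]
eef_rot: [[-0.003, 0.79, -0.614], [-0.006, -0.614, -0.79], [-1.0, 0.001, 0.006]]
wrist_force: [-8.1, -9.4, 9.0]
finger_gap: 29.8
```

Call:
{"name": "apply_moves", "arguments": {"motion": [[0, 0, -0.15, 0, 1], [0, 0, -0.15, 0, 1], [0, 0, 0, 0, 1], [0, 0, 0, 0, 1]]}}

```text
time: 13.77
tcp_pos: [545.7, 17.2, 218.9]
eef_rot: [[-0.007, 0.788, -0.615], [-0.008, -0.615, -0.788], [-1.0, -0.001, 0.011]]
wrist_force: [-12.7, -13.8, 14.6]
finger_gap: 29.3
```

Call:
{"name": "apply_moves", "arguments": {"motion": [[0, 0, -0.15, 0, 1], [0, 0, -0.15, 0, 1], [0, 0, 0, 0, 1], [0, 0, 0, 0, 1]]}}

```text
time: 14.1
tcp_pos: [546.5, 17.6, 218.9]
eef_rot: [[-0.011, 0.787, -0.616], [-0.01, -0.616, -0.787], [-1.0, -0.002, 0.015]]
wrist_force: [-16.4, -18.0, 19.5]
finger_gap: 29.2
```

Call:
{"name": "apply_moves", "arguments": {"motion": [[-0.05, 0, 0, 0, 1], [-0.05, 0, 0, 0, 1], [0, 0, 0, 0, 1], [0, 0, 0, 0, 1]]}}

```text
time: 14.43
tcp_pos: [546.5, 17.7, 219.0]
eef_rot: [[-0.01, 0.787, -0.616], [-0.011, -0.616, -0.787], [-1.0, -0.002, 0.015]]
wrist_force: [-13.5, -17.6, 13.5]
finger_gap: 29.4
```

```bash
python3 look.py g wrist 60 0 320 240; python3 -c "
import pickle;from bench import capture
pickle.dump({n:capture(n) for n in('scene','side')},open('g2.pkl','wb'))
import cv2,numpy as np
d=pickle.load(open('g2.pkl','rb'))
a=d['side']['color'][140:215,200:325,::-1];b=d['scene']['color'][165:265,180:380,::-1]
cv2.imwrite('pics/g2.png',np.vstack([cv2.resize(a,(500,300),interpolation=2),cv2.resize(b,(500,250),interpolation=2)]))"
```

```text
{'time': 14.433, 'tcp_pos': [546.528, 17.651, 219.045], 'eef_rot': [[-0.01, 0.787, -0.616], [-0.011, -0.616, -0.787], [-1.0, -0.002, 0.015]], 'wrist_force': [-13.487, -17.579, 13.46], 'finger_gap': 29.41, 'q': [-0.236, 0.277, 0.172, 1.91, -0.045, 0.97, -2.28]}
```

View pics/g.png

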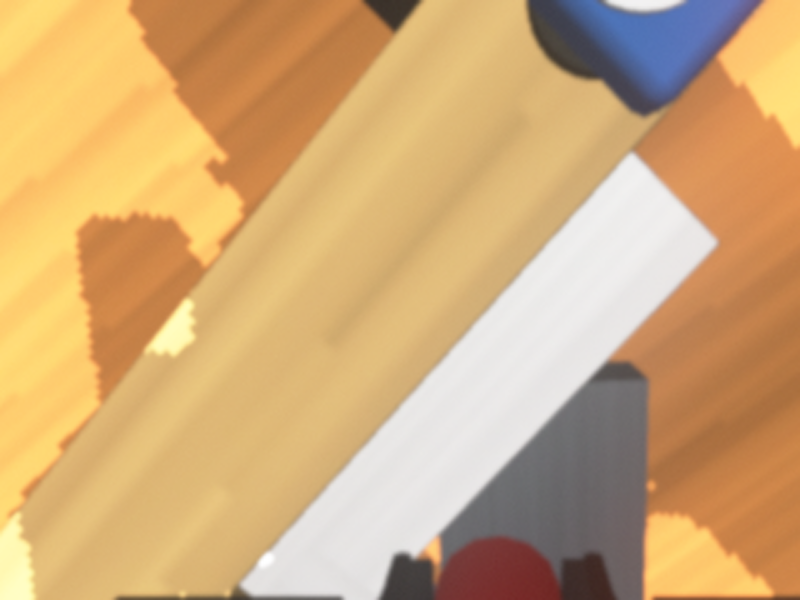

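View pics/g2.png

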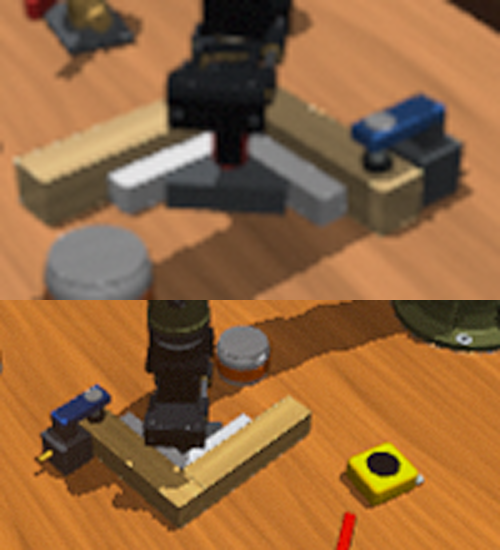

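The wrist crop shows the square flush along the plate, with no gap from (633,150) to (250,575). The side view can't rule out a stud gap, so I'm probing along frame +y.

Call:
{"name": "apply_moves", "arguments": {"motion": [[0, -0.07, -0.07, 0, 1], [0, -0.07, -0.07, 0, 1], [0, -0.07, -0.07, 0, 1], [0, 0, 0, 0, 1], [0, 0, 0, 0, 1]]}}

```text
time: 15.0
tcp_pos: [546.4, 18.3, 219.1]
eef_rot: [[-0.01, 0.787, -0.617], [-0.014, -0.617, -0.787], [-1.0, 0.001, 0.017]]
wrist_force: [-13.9, -23.3, 14.0]
finger_gap: 29.2
```

Call:
{"name": "apply_moves", "arguments": {"motion": [[-0.04, 0.07, -0.07, 0, 1], [-0.04, 0.07, -0.07, 0, 1], [0, 0.07, -0.07, 0, 1], [0, 0, 0, 0, 1], [0, 0, 0, 0, 1], [0, 0, 0, 0, 1]]}}

```text
time: 15.5
tcp_pos: [547.7, 18.4, 219.2]
eef_rot: [[-0.016, 0.786, -0.618], [-0.014, -0.618, -0.786], [-1.0, -0.004, 0.021]]
wrist_force: [-19.6, -23.4, 16.2]
finger_gap: 29.4
```

Call:
{"name": "apply_moves", "arguments": {"motion": [[0, 0, 0, 0, 1], [0, 0, 0, 0, 1], [0, 0, 0, 0, 1], [0, 0, 0, 0, 1], [0, 0, 0, 0, 1], [0, 0, 0, 0, 1], [0, 0, 0, 0, 1], [0, 0, 0, 0, 1]]}}

```text
time: 16.17
tcp_pos: [547.7, 18.4, 219.2]
eef_rot: [[-0.016, 0.786, -0.618], [-0.014, -0.618, -0.786], [-1.0, -0.004, 0.021]]
wrist_force: [-19.3, -23.3, 16.7]
finger_gap: 29.7
```

```bash
python3 look.py i wrist; python3 -c "
import pickle;from bench import capture
import cv2,numpy as np
f=lambda n,x,y,w,h:cv2.resize(capture(n)['color'][y:y+h,x:x+w,::-1],(600,300),interpolation=2)
cv2.imwrite('pics/i2.png',np.vstack([f('side',225,160,80,40),f('scene',230,190,150,75)]))"
```

```text
{'time': 16.167, 'tcp_pos': [547.664, 18.382, 219.171], 'eef_rot': [[-0.016, 0.786, -0.618], [-0.014, -0.618, -0.786], [-1.0, -0.004, 0.021]], 'wrist_force': [-19.315, -23.283, 16.68], 'finger_gap': 29.707, 'q': [-0.239, 0.281, 0.173, 1.905, -0.042, 0.977, -2.285]}
```

View pics/i2.png

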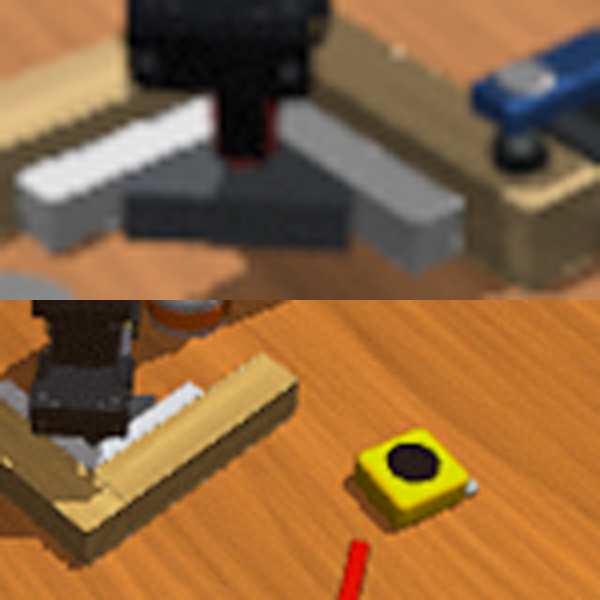

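The picture shows both legs lying on the bench against the stud and plate, with no visible gaps, and the clamp foot down on the plate. The forces are steady, so I'm handing in.

```bash
python3 -c "
from bench import workorder; print(workorder.hand_in())"
```

```text
the job is handed in; nothing more can be done
None
```

The job was handed in at about 16 s of robot time. The valve is at half open and the square is held in the frame's inside corner; no verdict came back.

- **Valve:** I gripped the lever and swung it through the arc. The wrist picture then showed it centred between the two white marks, over the green one. The clamp foot looked down on the plate in the last side view.
- **Square:** I gripped the knob at about 29 mm opening, turned it about 35°, set it on the bench and slid it into the corner. I then probed separately along each frame axis. The force rose about 6 N per axis for a commanded 3 mm, with almost no motion, so both the stud and the plate are in contact.
- **Last readings:** Over the final 0.7 s hold the wrist force was steady at about [-19, -23, +17] N and the TCP height did not change. The last picture showed no gap at either leg.

**Open points:**
- **Tool tilt:** the tool ended tilted about 0.02 rad from the push, so the square could be tilted by up to that much. The limit is 0.05 rad.
- **Corner position:** my camera estimate of the frame corner disagreed with the contact position by about 2–3 mm in x. I relied on the contact.
- **Contact forces:** I could not read the forces on the stud and plate directly. I inferred them from the wrist force after allowing for friction.
- **Bystanders:** I did not measure their final positions, but no unexpected contact force showed up on the way.

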